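Hold a spread circlip at the groove of a dolly wheel's stub axle

TASK

The camera dolly's wheel is on its stub axle, and its circlip already hangs on the bent tips of the circlip pliers that lie across the open parts tray. Pick the pliers up by their two handles, squeeze them right up to their stop so that the circlip is spread, and slide it, kept level and without forcing it, over the end of the axle and down to the groove just above the wheel's bearing. Finish there still holding the pliers squeezed, the ring spread around the groove and not let shut anywhere on the axle, and do not knock the bearing, tin and mug standing about.

Things in the scene. Friction and masses are not known exactly. Their poses are not given: they have to be found in the camera images.
- pliers_grip (a point): Where to grip the pliers: midway between the two black handles, half-way up; 47 mm above the bench at the start, the pliers lying level. x: along the pliers towards the tips, y: across the handles, z: up. Handles: bars 11 mm wide, 14 mm high, from 33 mm ahead of here to 55 mm behind; over their outer faces 64 mm apart here at rest (splayed), 36 mm and parallel when fully squeezed.
- pliers_jaw (a joint): How far each half of the pliers is squeezed (rad): 0 at rest (ring 28 mm inside, too tight for the axle), 0.19 at the stop (ring spread, 2 mm of room all round the axle). Both halves move alike. A return spring: about 5 N on each handle at pliers_grip starts them, 12 N reaches the stop; a grip of 20 to 30 N keeps them there.
- circlip_spot (a point): Fixed to the pliers: where the middle of the circlip's opening is once it is fully spread, 136.4 mm ahead of pliers_grip (along x) and 31 mm below it; same axes. The ring is flat steel, 2.5 mm thick (this point at mid-thickness), 4 mm wide, level while the pliers are level, its gap towards the handles; the two bent tips stand in its lugs from above.
- axle_groove (a point): Centre of the groove in the upright stub axle, on its axis, 80 mm above the bench; z up. The axle is a bare steel shaft 30 mm in diameter. The groove is 4 mm high and 26 mm in diameter; its lower edge is flush with the upper face of the bearing in the wheel, on which the ring can come to rest, circlip_spot then 0.75 mm below this point.
- axle_end (a point): Centre of the axle's top end, 96 mm above the bench, 16 mm above axle_groove; its rim has a 3 mm chamfer. With the ring at the groove the underside of the pliers is 8 mm above it.
- pliers: The pliers with the circlip; origin on the pivot, at the underside of the handles (75 mm ahead of pliers_grip, 7 mm lower), same axes. They reach from 55 mm behind pliers_grip to the ring's far edge, 165 mm ahead of it; 0.15 to 0.23 kg, centre of mass about 40 mm ahead of pliers_grip. As the handles swing in, a grip that stays put at pliers_grip sees the pliers creep 4 to 5 mm forward (towards the tips).
- parts_tray: The open red plastic tray, fixed, 106 mm (x) by 190 mm (y) by 40 mm high, walls and floor 5 mm; origin at the centre of its underside. The pliers lie across its two long rims, along its x within 6 degrees, so that below the handles at pliers_grip 35 mm are free.
- stub_axle: The stub axle with its flange and wheel on a 170 x 140 x 18 mm plywood board, fixed; origin at the centre of the board's underside, on the axle's axis; z up. The wheel, 125 mm in diameter, lies level around the axle; nothing of it stands higher than the bearing's face, 78 mm above the bench.
- spare_bearing_mid (a point): A loose ball bearing, 55 mm across and 13 mm high, lying on the bench between tray and wheel; its centre. To be left alone.
- grease_tin_mid (a point): A tin, 64 mm across and 55 mm high, on the bench; its centre. To be left alone.
- mug_mid (a point): A white mug, 82 mm across and 95 mm high, on the bench; its centre. To be left alone.

How it is judged:
On the way, in this order (a step that is already met when the one before it is completed fails the run):
1. the pliers are lifted clear of the tray (z of pliers_grip in the frame of parts_tray above 0.075 m and contact force between the fingers and pliers above 1 N), for 0.1 s.
2. the circlip, fully spread, is over the axle's end (value of joint pliers_jaw above 0.165 rad and horizontal distance between circlip_spot and axle_end below 0.01 m and z of circlip_spot in the frame of axle_end above 0 m), for 0.05 s.
At the end, for the whole second after the job is handed in: The jaw is at 0.165 rad or more, circlip_spot within 6 mm of the axle's axis and 3 mm of the groove's height, level within 8 degrees; the fingers hold the pliers (over 2 N), which are still, clear of the tray and press on axle and wheel with under 12 N (value of joint pliers_jaw above 0.165 rad and horizontal distance between circlip_spot and axle_groove below 0.006 m and z of circlip_spot in the frame of axle_groove between -0.003 and 0.003 m and angle between circlip_spot's own z axis and vertical below 0.14 rad and contact force between the fingers and pliers above 2 N and contact force between pliers and parts_tray below 0.1 N and contact force between pliers and stub_axle below 12 N and linear speed of pliers below 0.02 m/s); the arm keeps its last pose, push and grip.
It fails at once if the circlip shuts on the axle (value of joint pliers_jaw below 0.12 rad and horizontal distance between circlip_spot and axle_end below 0.015 m and z of circlip_spot in the frame of axle_end below -0.003 m).
It fails at once if the circlip is forced against axle or wheel (over 30 N) (contact force between pliers and stub_axle above 30 N).
It fails at once if the bearing, tin or mug is pushed more than 30 mm (distance of any of spare_bearing_mid, grease_tin_mid, mug_mid from where it was at the start of the episode above 0.03 m).
It also fails if it takes over 38 s, if anything falls off the work surface, if the arm or the gripper's body presses on something with over 40 N, if the wrist force passes 120 N, or if a joint passes its speed limit or range.

ROBOT

A 6-joint arm with a two-finger parallel gripper is mounted at the origin on the work surface. World frame = base frame: x ahead of the robot, y to its left, z up, the work surface at z = 0. Lengths are in m, angles in rad, forces in N, time in s.
With the tool pointing down it reaches from about 0.35 to 0.85 m from the base axis. Payload 8.1 kg.
Tool frame: the origin (TCP) lies at the very end of the fingers, on their centre line; the grasp point (between the pads) lies 19 mm behind it; z points along the fingers, y is the line along which they close (so a half turn about z gives the same grasp; the last joint's range is limited). The gripper opens to 93 mm and grips with 3 to 60 N. Pads are 15 mm wide; open, the fingers measure 128 mm over their backs; the gripper's body (75 mm by 188 mm) begins 65 mm behind the grasp point.
Start: joints at [1.264, 0.13, 1.488, -0, 1.523, -0.085], TCP at [0.132, 0.585, 0.219] pointing down, gripper open.
Joint ranges: [-2.96, 2.96], [-0.89, 2.26], [0.02, 2.5], [-1.34, 4.48], [0, 2.73], [-2.66, 2.66]. Speed limits (rad/s): [2.39, 2.39, 2.79, 3.14, 3.14, 3.14].

INTERFACE

Orientations are given as a rotation vector (axis times angle).
In Python, from plant import arm, vision, spotter gives the robot as it stands.
- The arm moves only by the tool move_arm, never from a script. Its argument "motion" is a list that holds one entry, the list of rows, each a list of 7 numbers: the closure in counts, from 0 (fully open) to 255 (shut), then the shift along the world's x, y, z in m, then the turn, a rotation vector about the world's x, y, z in degrees. In form: [[[gripper, dx, dy, dz, rx, ry, rz], ...]]. A call has 1 to 10 rows; each row shifts and turns the commanded pose from where the row before left it; what a row does not reach is not made up. A row lasts 1/12 s, in which the tool goes at most 41.7 mm and 7.16 degrees, less where a joint would pass 70% of its speed; a pose out of reach is approached as far as the arm can. A call is refused whole if a number of a shift passes 0.0417 or a number of a turn 7.16, either way. A call with a gripper value outside its range is refused whole. The fingers move at their own pace and stop on an object; the grip force is fixed at half the most. Time passes only in rows, so rows that do not move let the fingers close. It gives the time, the measured TCP pose, the force, the opening and the grip force at its end, in the units of the state.
- arm.get_state(): the state, without advancing time (a new reading comes with each control period).
- vision.snapshot(name): name is "scene" or "top"; returns the picture (420x560x3 uint8, red, green, blue); there is no depth.
- vision.camera_model(name): a dict with "fov_y" (degrees; the focal length in pixels is half the picture's height over the tangent of half this angle, whatever the lens; pixels are square), "cx", "cy" (the principal point, pixels), "R" (3x3) and "t" (3): a world point X has camera coordinates R X + t. Camera axes: x right, y down, z forward; pixel columns grow to the right and rows downward; lengths in m; the calibration is good to about 2 mm. A picture is of the moment at which its call begins. camera_model takes no time and is no camera call.
- arm.hand_in(): hands the job in; it is judged then, once.
Trained networks look in the newest picture that a camera, given by its name, has taken for a name from the list of things; names that differ only in an ending like _2 or _b are one class to them, and where a whole thing is asked for, a point or a joint stands for the part that bears it (a point fixed in the world has none). Each returns a list of dicts, best first, with "p" (0 to 1); they miss things now and then, are a little off and sometimes report something else, mostly with a low value. They report only what shows in the picture. A call takes as long as a camera call.
- spotter.cut_out(camera, label): "region" (420x560 bool, what is visible of it) and "point" ([column, row] in pixels, amid what is visible of it).
- spotter.landmark_of(camera, label): "point" ([column, row] in pixels: a listed point, or the origin of a listed thing).
The state is a dict: "time": time; "joints": joint angles; "joint_vel": joint speeds; "effort": joint torques, N m; "ee_pos": TCP position; "tcp_rot": TCP orientation; "contact_force": force on the tool from outside, world axes, zero at the start; "torque": the same for the moment, N m; "opening": finger opening in m; "grip_force": force on a finger pad.
Only numpy, scipy, OpenCV 4.12 (cv2) and the standard library are available. Lean on these libraries where they do the work, as an engineer would, in place of code of your own. Each camera call takes 0.05 s, during which the arm holds its last target. There are 200 camera calls.

## Working session

There is one attempt and no reset: what is moved stays moved. The work goes in short steps, Python scripts to look and compute and a tool call to move; the robot and the scene stay as the last step left them, time stands still between calls to the robot, and variables do not carry over. Pictures are saved under pics/ and viewed, at most 10 in all, crops included, and the job is handed in when it is done.

Besides the shell and the picture viewer there is one more tool, called after "Emit:" as a command line: name --argument value ..., lists and objects as JSON in quotes. move_arm: Moves the arm, as the interface text tells. Its arguments: {"type":"object","properties":{"motion":{"type":"array"}},"required":["motion"]}

```bash
mkdir -p pics
cat > h.py <<'E'
import numpy as np, cv2
from plant import arm, vision, spotter
def ray(cam,px):
    m=vision.camera_model(cam); f=210/np.tan(np.radians(m["fov_y"])/2)
    R=np.array(m["R"]);t=np.array(m["t"])
    d=R.T@np.array([(px[0]-m["cx"])/f,(px[1]-m["cy"])/f,1]); return -R.T@t,d
def atz(cam,px,z):
    o,d=ray(cam,px); return o+d*(z-o[2])/d[2]
def proj(cam,X):
    m=vision.camera_model(cam); f=210/np.tan(np.radians(m["fov_y"])/2)
    c=np.array(m["R"])@X+np.array(m["t"]); return np.array([m["cx"]+f*c[0]/c[2],m["cy"]+f*c[1]/c[2]])
def tri(p1,p2):
    (a,d),(b,e)=ray("scene",p1),ray("top",p2)
    d/=np.linalg.norm(d);e/=np.linalg.norm(e)
    s=np.linalg.lstsq(np.c_[d,-e],b-a,rcond=None)[0]
    P,Q=a+d*s[0],b+e*s[1]; return (P+Q)/2,np.linalg.norm(P-Q)
E
python3 - <<'E'
from h import *
np.set_printoptions(precision=4,suppress=True)
for c in("scene","top"):
    im=vision.snapshot(c); cv2.imwrite(f"pics/{c}0.png",im[:,:,::-1]); m=vision.camera_model(c)
    print(c,m["fov_y"],ray(c,(280,210)))
    for n,z in [("pliers_grip",.047),("circlip_spot",.016),("pliers",.04),("axle_groove",.08),("axle_end",.096),("parts_tray",0),("stub_axle",0),("spare_bearing_mid",.0065),("grease_tin_mid",.0275),("mug_mid",.0475)]:
        for r in spotter.landmark_of(c,n)[:2]: print(n,round(r["p"],2),np.round(r["point"],1),atz(c,r["point"],z))
s=arm.get_state();print(s["ee_pos"],s["tcp_rot"],s["time"],s["opening"],s["contact_force"])
E
```

```text
scene 55.61603459148212 (array([1.3761, 0.3916, 0.6108]), array([-0.8007, -0.2821, -0.5286]))
pliers_grip 0.94 [323.  232.5] [0.5878 0.225  0.047 ]
circlip_spot 0.91 [323.3 277. ] [0.7111 0.2575 0.016 ]
pliers 0.55 [324.2 255.6] [0.6664 0.2474 0.04  ]
axle_groove 0.78 [185.1 191.6] [ 0.5632 -0.1696  0.08  ]
axle_end 0.79 [181.9 184.4] [ 0.5548 -0.182   0.096 ]
parts_tray 0.65 [320.5 253.1] [0.6099 0.2263 0.    ]
parts_tray 0.34 [413.3 233.4] [0.4516 0.4378 0.    ]
stub_axle 0.76 [189.7 213.5] [ 0.5499 -0.1746  0.    ]
spare_bearing_mid 0.7 [255.2 203.8] [ 0.4509 -0.0116  0.0065]
grease_tin_mid 0.83 [245.8 227.7] [0.6022 0.0245 0.0275]
mug_mid 0.72 [410.6 234.2] [0.529  0.4282 0.0475]
top 55.07395414018451 (array([0.4412, 0.0829, 1.0224]), array([ 0.1603,  0.0235, -0.9868]))
pliers_grip 0.74 [230.3 215.2] [0.5858 0.228  0.047 ]
circlip_spot 0.69 [218.8 165.5] [0.7201 0.2664 0.016 ]
circlip_spot 0.48 [403.2 230.5] [ 0.555  -0.2012  0.016 ]
pliers 0.92 [223.8 186.1] [0.6604 0.2476 0.04  ]
axle_groove 0.8 [401.2 227.1] [ 0.5557 -0.1788  0.08  ]
axle_end 0.61 [404. 228.] [ 0.5517 -0.1807  0.096 ]
axle_end 0.39 [225.7 186. ] [0.6481 0.2337 0.096 ]
parts_tray 0.66 [233.7 210.1] [0.6061 0.2266 0.    ]
stub_axle 0.78 [390.4 231.9] [ 0.5529 -0.1734  0.    ]
stub_axle 0.74 [230.6 213.1] [0.5982 0.2344 0.    ]
spare_bearing_mid 0.83 [324.9 272. ] [ 0.4506 -0.0063  0.0065]
grease_tin_mid 0.81 [318.5 216.4] [0.5873 0.0104 0.0275]
mug_mid 0.75 [145.5 245.7] [0.5091 0.4328 0.0475]
[0.1319 0.5853 0.2186] [-0.3477 -3.1223  0.    ] 1.1 0.09299359806216118 [ 0.4807 -0.1661 -0.1643]
```

Run:
```python
import cv2
a=cv2.imread("pics/top0.png")[110:310,100:480]; cv2.imwrite("pics/t1.png",cv2.resize(a,None,fx=2.1,fy=2.1,interpolation=cv2.INTER_CUBIC))
a=cv2.imread("pics/scene0.png")[120:340,130:480]; cv2.imwrite("pics/s1.png",cv2.resize(a,None,fx=2.2,fy=2.2,interpolation=cv2.INTER_CUBIC))
```

```text
(no output)
```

View pics/t1.png

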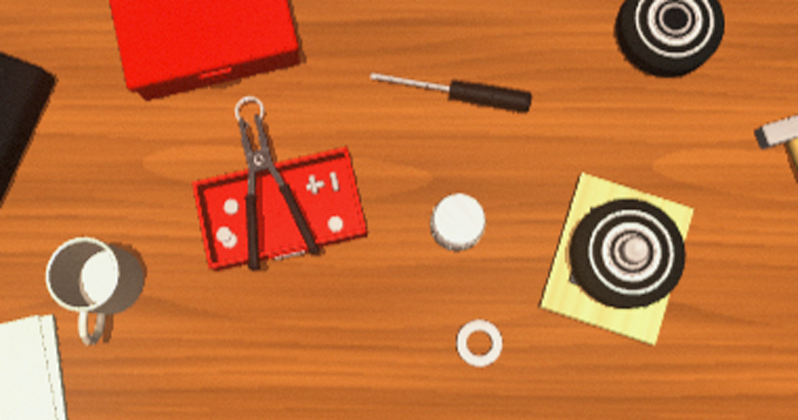

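View pics/s1.png

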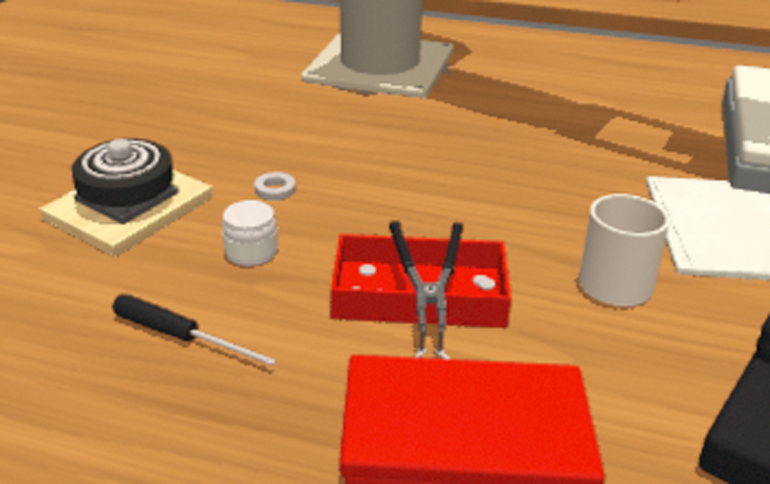

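The top crop shows the pliers' pivot at (258,160), handle ends at (254,265) and (315,250), ring at (249,110), a red box just beyond it, and the axle end at about (632,250). The scene crop agrees with this: tin, bearing and mug stand apart from the pliers. Next I'll refine the pose.

```bash
cat >> h.py <<'E'
def handles(c,im):
    reg=spotter.cut_out(c,"pliers")[0]["region"]
    reg=cv2.dilate(reg.astype(np.uint8),np.ones((3,3)))>0
    return reg&(im.max(2)<70)
E
python3 - <<'E'
from h import *
from scipy.optimize import least_squares
np.set_printoptions(precision=4,suppress=True)
for c in("top","scene"):
    im=vision.snapshot(c); m=handles(c,im); ys,xs=np.nonzero(m)
    P=np.array([atz(c,p,.049) for p in zip(xs,ys)])
    # PCA-free: fit (x,y,yaw) of two bars by sampled silhouette
    X=np.meshgrid(np.linspace(-55,33,45),np.linspace(-5.5,5.5,8),[-7,0,7]); L=np.stack([a.ravel() for a in X],1)/1000
    def sil(q):
        out=np.zeros((1680,2240),np.uint8); g=np.array([q[0],q[1],.047]);cs,sn=np.cos(q[2]),np.sin(q[2])
        for s in(1,-1):
            p=L.copy(); piv=.075; d=p[:,0]-piv; lat=s*.0125+p[:,1]
            # bar turned 0.19 about the pivot
            x=piv+d*np.cos(.19)+s*lat*np.sin(.19); y=-s*d*np.sin(.19)+lat*np.cos(.19)
            W=g+np.c_[cs*x-sn*y,sn*x+cs*y,p[:,2]]
            h=cv2.convexHull(np.array([proj(c,w)*4+1.5 for w in W]).astype(np.float32)).astype(np.int32)
            cv2.fillConvexPoly(out,h,255)
        return cv2.resize(out,(560,420),interpolation=cv2.INTER_AREA)/255.
    from scipy.optimize import minimize
    cost=lambda q:np.abs(sil(q)-m).sum()/m.sum()
    r=minimize(cost,[.587,.2265,.28],method="Nelder-Mead",options=dict(initial_simplex=[[.587,.2265,.28],[.593,.2265,.28],[.587,.232,.28],[.587,.2265,.36]]))
    print(c,m.sum(),P.mean(0),r.x,np.degrees(r.x[2]),r.fun)
    g=r.x; print("pivot",g[:2]+.075*np.array([np.cos(g[2]),np.sin(g[2])]))
    # axle end
    a=proj(c,np.array([.553,-.181,.096])); x0,y0=int(a[0])-22,int(a[1])-22
    cv2.imwrite(f"pics/ax_{c}.png",cv2.resize(im[y0:y0+44,x0:x0+44,::-1],(380,380),interpolation=cv2.INTER_CUBIC)); print(x0,y0)
cv2.imwrite("pics/ax.png",np.hstack([cv2.imread("pics/ax_top.png"),cv2.imread("pics/ax_scene.png")]))
E
```

```text
Traceback (most recent call last):
  File "h.py", line 10, in proj
    m=vision.camera_model(cam); f=210/np.tan(np.radians(m["fov_y"])/2)
ValueError: time passes only in moves, steps and waits
```

```bash
sed -i 's/vision.camera_model(cam)/CM[cam]/' h.py; sed -i '2a CM={c:vision.camera_model(c) for c in("scene","top")}' h.py
cat > fit.py <<'E'
from h import *
from scipy.optimize import minimize
X=np.meshgrid([-.055,.033],[-.0055,.0055],[-.007,.007]); L=np.stack([a.ravel() for a in X],1)
def fit(c,m,q0,z,jaw):
    "handles silhouette -> grip x,y,yaw, pliers level at height z"
    b=.19-jaw; t=m.astype(float)
    def sil(q):
        out=np.zeros((1680,2240),np.uint8); g=np.array([q[0],q[1],z]);cs,sn=np.cos(q[2]),np.sin(q[2])
        for s in(1,-1):
            d=L[:,0]-.075; lat=s*.0125+L[:,1]
            x=.075+d*np.cos(b)+s*lat*np.sin(b); y=-s*d*np.sin(b)+lat*np.cos(b)
            W=g+np.c_[cs*x-sn*y,sn*x+cs*y,L[:,2]]
            cv2.fillConvexPoly(out,cv2.convexHull(np.array([proj(c,w)*4+1.5 for w in W]).astype(np.int32)),255)
        return cv2.resize(out,(560,420),interpolation=cv2.INTER_AREA)/255.
    q0=np.array(q0)
    r=minimize(lambda q:np.abs(sil(q)-t).sum()/t.sum(),q0,method="Nelder-Mead",options=dict(initial_simplex=[q0,q0+[.006,0,0],q0+[0,.006,0],q0+[0,0,.08]]))
    return r.x,r.fun
E
python3 - <<'E'
from fit import *
np.set_printoptions(precision=4,suppress=True)
for c in("top","scene"):
    im=vision.snapshot(c); m=handles(c,im)
    g,f=fit(c,m,[.587,.2265,.28],.047,0)
    print(c,m.sum(),g,np.degrees(g[2]),f,"pivot",g[:2]+.075*np.array([np.cos(g[2]),np.sin(g[2])]))
    a=proj(c,np.array([.553,-.181,.096])); x0,y0=int(a[0])-22,int(a[1])-22
    cv2.imwrite(f"pics/ax_{c}.png",cv2.resize(im[y0:y0+44,x0:x0+44,::-1],(380,380),interpolation=cv2.INTER_CUBIC)); print(x0,y0)
cv2.imwrite("pics/ax.png",np.hstack([cv2.imread("pics/ax_top.png"),cv2.imread("pics/ax_scene.png")]))
E
```

```text
top 58 [0.5892 0.2245 0.3283] 18.808991962946514 5.537390128465179 pivot [0.6602 0.2487]
382 205
scene 168 [0.5894 0.228  0.2735] 15.672994859150961 0.7560224089635854 pivot [0.6616 0.2483]
160 162
```

View pics/ax.png

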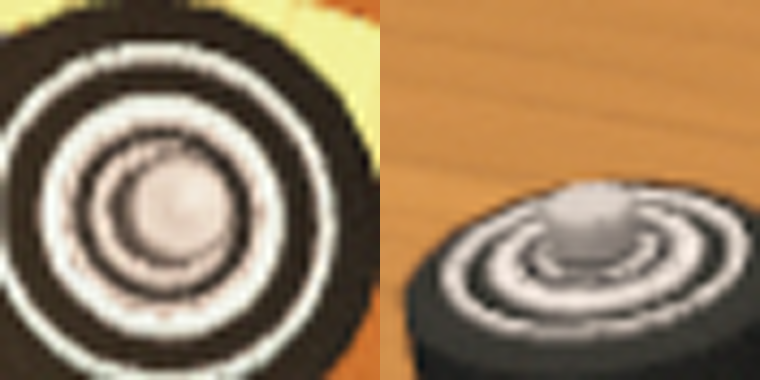

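The top view shows the axle disc centred near full-image (402.4,228.3). The scene view puts it near (183.5,184.5). Both fit the networks' points. I'll move above the pliers now.

Emit:
move_arm --motion '[[[0,0.03,-0.0235,0,0,0,2],[0,0.03,-0.0235,0,0,0,2],[0,0.031,-0.024,0,0,0,2],[0,0.031,-0.024,0,0,0,2],[0,0.031,-0.024,0,0,0,2],[0,0.031,-0.024,0,0,0,2],[0,0.031,-0.024,0,0,0,2],[0,0.031,-0.024,0,0,0,2],[0,0.031,-0.024,0,0,0,2],[0,0.031,-0.024,0,0,0,2]]]'

```text
time: 2.23
ee_pos: [0.4413, 0.3449, 0.2189]
tcp_rot: [-0.203, 3.135, 0.001]
contact_force: [1.1, 0.9, 0.1]
opening: 0.0932
grip_force: 0.0
```

Emit:
move_arm --motion '[[[0,0.031,-0.024,-0.01,0,0,2],[0,0.031,-0.024,-0.01,0,0,2],[0,0.031,-0.024,-0.02,0,0,2],[0,0.031,-0.024,-0.02,0,0,2],[0,0.0285,-0.022,-0.02,0,0,1],[0,0,0,-0.02,0,0,0],[0,0,0,0,0,0,0]]]'

```text
time: 2.82
ee_pos: [0.5875, 0.2282, 0.1152]
tcp_rot: [0.439, -3.103, 0.002]
contact_force: [-0.8, 0.9, -1.0]
opening: 0.0928
grip_force: 0.0
```

Run:
```python
from h import *
s=arm.get_state(); print(s["time"],s["ee_pos"],s["tcp_rot"],s["joints"])
print(atz("top",(402.4,228.3),.096),atz("top",(400.6,229.4),.078),atz("scene",(183.5,184.5),.096),tri((183.5,184.5),(402.4,228.3)))
im=vision.snapshot("top"); a=im[140:280,160:330,::-1]; cv2.imwrite("pics/t2.png",cv2.resize(a,None,fx=4,fy=4,interpolation=cv2.INTER_CUBIC))
```

```text
2.8167 [0.58752838 0.22816739 0.11523025] [ 4.38936438e-01 -3.10300337e+00  1.88920434e-03] [ 2.89132190e-01  2.85811308e-01  1.50245574e+00 -5.38263231e-05
  1.36111680e+00 -1.56269879e+00]
[ 0.55097567 -0.17702303  0.096     ] [ 0.55048257 -0.17778375  0.078     ] [ 0.5539594  -0.17754554  0.096     ] (array([ 0.55153758, -0.17825233,  0.09445704]), np.float64(0.001687686920842357))
```

View pics/t2.png

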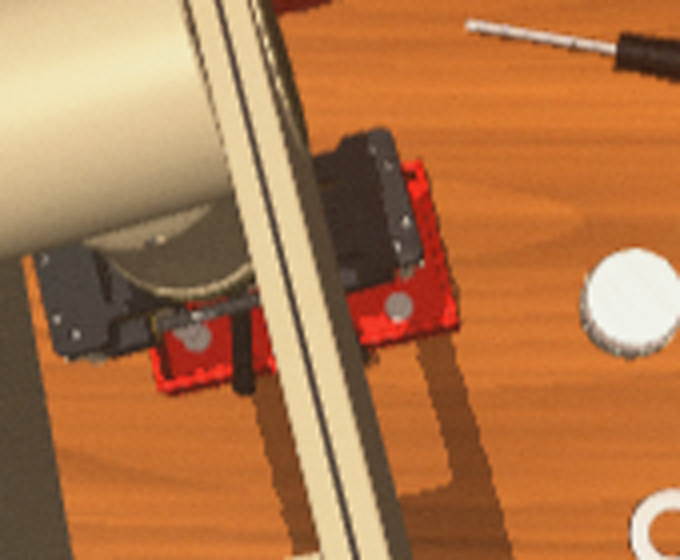

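Emit:
move_arm --motion '[[[0,0,0,-0.03,0,0,0],[0,0,0,-0.03,0,0,0],[0,0,0,-0.02,0,0,0],[0,0,0,-0.0105,0,0,0],[0,0,0,0,0,0,0],[0,0,0,0,0,0,0],[0,0,0,0,0,0,0]]]'

```text
time: 3.45
ee_pos: [0.5906, 0.2319, 0.033]
tcp_rot: [-0.446, 3.106, 0.001]
contact_force: [1.2, 0.2, -0.4]
opening: 0.0928
grip_force: 0.0
```

Run:
```python
from h import *
im=vision.snapshot("scene"); a=im[170:320,240:420,::-1]; cv2.imwrite("pics/s2.png",cv2.resize(a,None,fx=4,fy=4,interpolation=cv2.INTER_CUBIC))
```

```text
(no output)
```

View pics/s2.png

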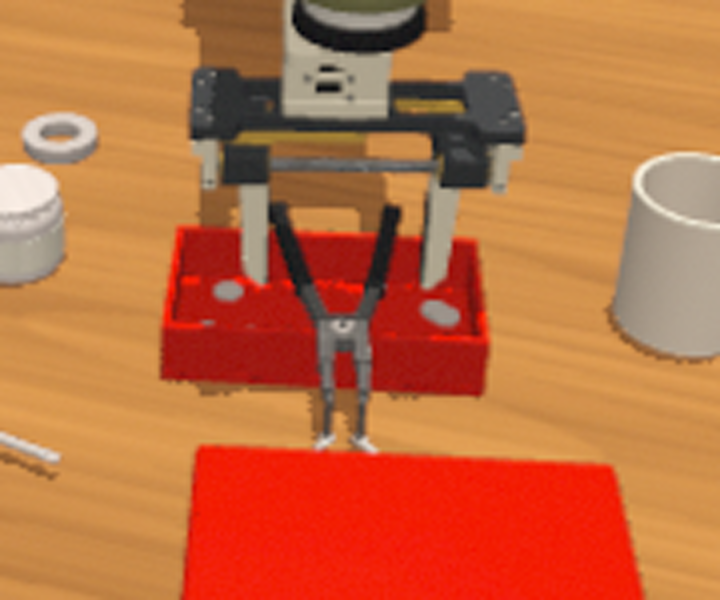

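The fingers straddle both handles inside the tray: finger tips at about (255,285) and (432,285) in the crop, handles between them. I'll correct the small offset, then squeeze.

Emit:
move_arm --motion '[[[0,0.002,-0.004,-0.005,0,0,0],[0,0,0,0,0,0,0],[0,0,0,0,0,0,0]]]'

```text
time: 3.75
ee_pos: [0.5914, 0.2265, 0.0256]
tcp_rot: [-0.444, 3.11, -0.0]
contact_force: [-0.4, -0.0, -0.3]
opening: 0.0926
grip_force: 0.0
```

Emit:
move_arm --motion '[[[255,0,0,0,0,0,0],[255,0,0,0,0,0,0],[255,0,0,0,0,0,0],[255,0,0,0,0,0,0],[255,0,0,0,0,0,0],[255,0,0,0,0,0,0],[255,0,0,0,0,0,0],[255,0,0,0,0,0,0]]]'

```text
time: 4.42
ee_pos: [0.5912, 0.2269, 0.0253]
tcp_rot: [-0.445, 3.11, 0.0]
contact_force: [0.5, -0.5, 0.3]
opening: 0.0449
grip_force: 10.1
```

Emit:
move_arm --motion '[[[255,0,0,0,0,0,0],[255,0,0,0,0,0,0],[255,0,0,0,0,0,0],[255,0,0,0,0,0,0],[255,0,0,0,0,0,0]]]'

```text
time: 4.83
ee_pos: [0.5912, 0.2269, 0.0253]
tcp_rot: [0.445, -3.11, -0.0]
contact_force: [-0.0, -0.8, 1.2]
opening: 0.0349
grip_force: 30.0
```

Emit:
move_arm --motion '[[[255,0,0,0.005,0,0,0],[255,0,0,0.01,0,0,0],[255,-0.005,0,0.02,0,0,0],[255,-0.01,0,0.025,0,0,0],[255,-0.01,0,0.025,0,0,0],[255,-0.01,0,0.025,0,0,0],[255,0,0,0.015,0,0,0],[255,0,0,0,0,0,0],[255,0,0,0,0,0,0]]]'

```text
time: 5.58
ee_pos: [0.5571, 0.2272, 0.1519]
tcp_rot: [-0.445, 3.107, 0.001]
contact_force: [-0.2, 0.8, -2.2]
opening: 0.0347
grip_force: 30.0
```

Run:
```python
from h import *
np.set_printoptions(precision=4,suppress=True)
P={}
for c in("scene","top"):
    im=vision.snapshot(c); cv2.imwrite(f"pics/lift_{c}.png",im[:,:,::-1])
    for n in("pliers_grip","pliers","circlip_spot"):
        r=spotter.landmark_of(c,n)
        if r: P[c,n]=r[0]["point"]; print(c,n,[(round(a["p"],2),np.round(a["point"],1)) for a in r[:2]])
for n in("pliers_grip","pliers","circlip_spot"):
    if ("top",n) in P and ("scene",n) in P: print(n,tri(P["scene",n],P["top",n]))
s=arm.get_state(); print(s["time"],s["ee_pos"],s["tcp_rot"],s["opening"],s["joints"])
a=cv2.resize(cv2.imread("pics/lift_scene.png")[130:310,240:420],(540,540)); cv2.imwrite("pics/s3.png",a)
```

```text
scene pliers_grip [(0.72, array([330.1, 179.2]))]
scene pliers [(0.96, array([331.9, 201.2]))]
scene circlip_spot [(0.68, array([330.6, 226.5]))]
top pliers_grip [(0.7, array([394.3, 233. ]))]
pliers_grip (array([0.5145, 0.0486, 0.1964]), np.float64(0.35021845087465897))
5.9833 [0.5557 0.2267 0.1491] [ 0.4447 -3.1082  0.0005] 0.03507086002466094 [ 0.3019  0.1739  1.5682 -0.      1.4013 -1.5532]
```

View pics/s3.png

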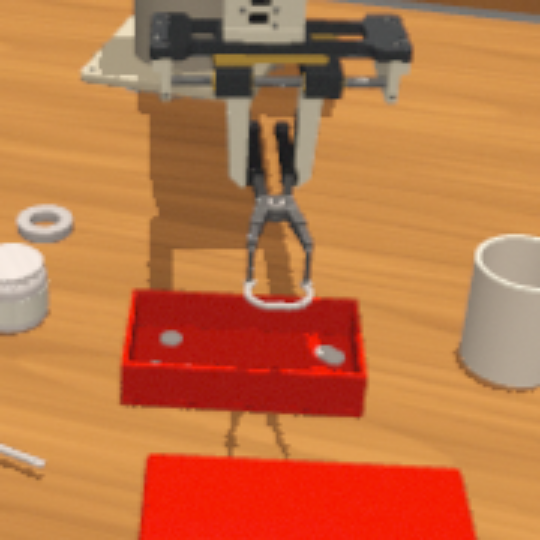

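Run:
```python
from h import *
np.set_printoptions(precision=4,suppress=True)
e=np.array([.5557,.2267,0]);u=np.array([np.cos(.2845),np.sin(.2845),0])
for n,d,z,px in(("grip",0,.171,(330.1,179.2)),("pivot",.075,.164,(331.9,201.2)),("spot",.1364,.140,(330.6,226.5))):
    X=e+d*u+[0,0,z]; print(n,X,proj("scene",X),px,"at assumed z:",atz("scene",px,z))
    # intersect ray with vertical plane x along/ z: solve with lateral free, along fixed
im=cv2.imread("pics/lift_top.png"); cv2.imwrite("pics/t3.png",cv2.resize(im[120:300,150:430],None,fx=2.8,fy=2.8,interpolation=cv2.INTER_CUBIC))
```

```text
grip [0.5557 0.2267 0.171 ] [329.4658 181.9425] (330.1, 179.2) at assumed z: [0.5416 0.225  0.171 ]
pivot [0.6277 0.2478 0.164 ] [331.248  200.7277] (331.9, 201.2) at assumed z: [0.6292 0.2496 0.164 ]
spot [0.6866 0.265  0.14  ] [332.3784 225.4292] (330.6, 226.5) at assumed z: [0.6917 0.2623 0.14  ]
```

The picture shows the pliers held squeezed with the ring spread. The measured pivot and ring fit a level hold to within about 1–2 px. Next I'll carry them over the axle and turn them to yaw 0.

Emit:
move_arm --motion '[[[255,-0.003,-0.01,0,0,0,-0.5],[255,-0.007,-0.02,0,0,0,-1],[255,-0.01,-0.03,0,0,0,-1.2],[255,-0.01,-0.03,0,0,0,-1.2],[255,-0.01,-0.03,0,0,0,-1.2],[255,-0.01,-0.03,0,0,0,-1.2],[255,-0.01,-0.03,0,0,0,-1.2],[255,-0.01,-0.03,0,0,0,-1.2],[255,-0.01,-0.03,0,0,0,-1.2],[255,-0.01,-0.03,0,0,0,-1.2]]]'

```text
time: 6.82
ee_pos: [0.465, -0.0448, 0.1502]
tcp_rot: [-0.14, 3.138, -0.0]
contact_force: [-0.1, 0.2, -2.2]
opening: 0.0348
grip_force: 30.0
```

Emit:
move_arm --motion '[[[255,-0.01,-0.03,0,0,0,-1.2],[255,-0.01,-0.03,0,0,0,-1.2],[255,-0.01,-0.03,0,0,0,-1.2],[255,-0.01,-0.03,0,0,0,-1],[255,-0.007,-0.02,0,0,0,-0.6],[255,-0.003,-0.015,0,0,0,0],[255,0,-0.01,0,0,0,0],[255,0,0,0,0,0,0],[255,0,0,0,0,0,0],[255,0,0,0,0,0,0]]]'

```text
time: 7.65
ee_pos: [0.4163, -0.2074, 0.1501]
tcp_rot: [0.0, -3.141, -0.001]
contact_force: [-0.0, -0.1, -2.2]
opening: 0.0349
grip_force: 30.0
```

```bash
cat > look.py <<'E'
import sys
from h import *
np.set_printoptions(precision=4,suppress=True)
k=sys.argv[1]
s=arm.get_state(); print(s["time"],s["ee_pos"],s["tcp_rot"],s["opening"],s["contact_force"])
r=np.array(s["tcp_rot"]); y=cv2.Rodrigues(r)[0][:,1]; y=y*np.sign(y[1]); u=np.array([y[1],-y[0],0]); print("yaw",np.degrees(np.arctan2(u[1],u[0])),"tilt",cv2.Rodrigues(r)[0][:,2])
X=s["ee_pos"]+.1364*u+[0,0,.0217-.031]; print("spot pred",X)
out=[]
for c in("top","scene"):
    im=vision.snapshot(c)
    for n,z in(("circlip_spot",X[2]),("pliers",X[2]+.024),("axle_end",.096)):
        for a in spotter.landmark_of(c,n)[:2]: print(c,n,round(a["p"],2),np.round(a["point"],1),atz(c,a["point"],z))
    p=proj(c,X); print(c,"pred px",p); x0,y0=int(p[0])-35,int(p[1])-35; print("crop",x0,y0)
    out.append(cv2.resize(im[y0:y0+70,x0:x0+70,::-1],(392,392),interpolation=cv2.INTER_CUBIC))
cv2.imwrite(f"pics/{k}.png",np.hstack(out))
E
python3 look.py a1
```

```text
7.65 [ 0.4163 -0.2074  0.1501] [ 0.0004 -3.1414 -0.0009] 0.03491652611692506 [-0.0316 -0.0719 -2.2248]
yaw 0.013505851021682126 tilt [-0.0001  0.0005 -1.    ]
spot pred [ 0.5527 -0.2073  0.1408]
top circlip_spot 0.83 [422.1 228.6] [ 0.5453 -0.2072  0.1408]
top pliers 0.63 [426.3 252.7] [ 0.4915 -0.2058  0.1648]
top axle_end 0.8 [406.4 228.2] [ 0.5513 -0.1862  0.096 ]
top pred px [422.0052 225.2718]
crop 387 190
scene circlip_spot 0.89 [171.2 166.2] [ 0.5432 -0.2153  0.1408]
scene pliers 0.74 [182.8 151.9] [ 0.4957 -0.2037  0.1648]
scene axle_end 0.84 [185.2 182.7] [ 0.5433 -0.1786  0.096 ]
scene axle_end 0.52 [254.7 199.3] [0.5676 0.0385 0.096 ]
scene pred px [171.8308 168.0473]
crop 136 133
```

View pics/a1.png

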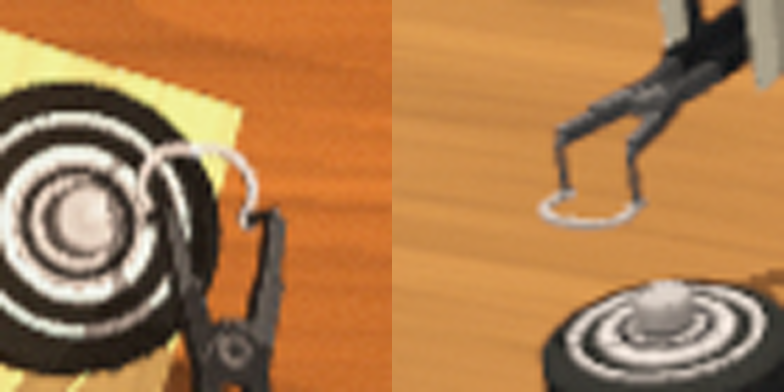

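The top panel shows the ring at about crop (197,198), beside the axle disc at (88,215). I commanded about 29 mm too much in y, and nothing was touched. I'll overlay the predicted ring and axle to refine both.

```bash
cat > ov.py <<'E'
import sys
from h import *
k=sys.argv[1]; ax=[float(v) for v in sys.argv[2:4]]
s=arm.get_state(); y=cv2.Rodrigues(np.array(s["tcp_rot"]))[0][:,1]; y=y*np.sign(y[1]); u=np.array([y[1],-y[0],0])
X=s["ee_pos"]+.1364*u+[0,0,.0217-.031]; out=[]; print(X)
t=np.linspace(0,2*np.pi,90)
for c in("top","scene"):
    im=vision.snapshot(c)[:,:,::-1]
    mid=(proj(c,X)+proj(c,np.array(ax+[.09])))/2; x0,y0=np.int32(mid-[28,34])
    a=cv2.resize(im[y0:y0+68,x0:x0+56],None,fx=7,fy=7,interpolation=cv2.INTER_CUBIC)
    for ctr,r,col in((X,.017,(255,0,0)),(X,.021,(0,255,0)),(np.array(ax+[.093]),.015,(255,0,255)),(np.array(ax+[.078]),.0625,(0,255,255))):
        p=np.array([proj(c,ctr+r*np.array([np.cos(v),np.sin(v),0])) for v in t]); p=(p-[x0,y0]+.5)*7
        cv2.polylines(a,[np.int32(p)],True,col,1)
    out.append(a)
cv2.imwrite(f"pics/{k}.png",np.hstack(out))
E
python3 ov.py b1 .552 -.178
```

```text
[ 0.5527093  -0.20773176  0.14098976]
```

View pics/b1.png

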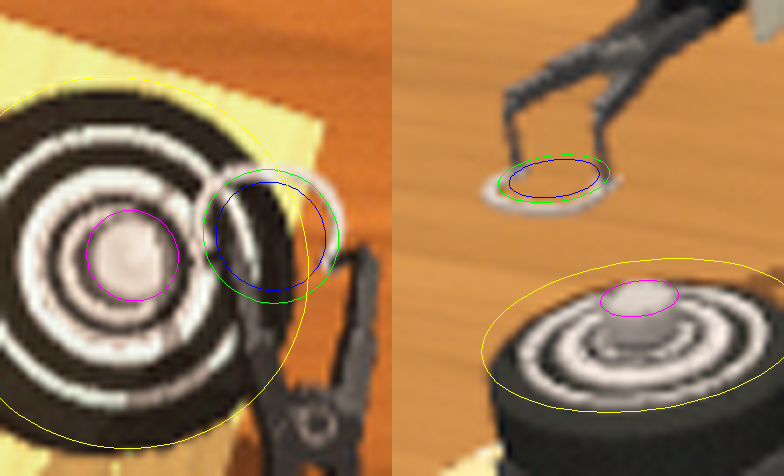

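The overlay shows the predicted ring matching the top view to within 1–2 mm (ring edges x 197–345, front y≈165). In the scene view the ring appears slightly lower than predicted. The axle sits near (0.551,-0.1775). Moving over it now.

Emit:
move_arm --motion '[[[255,-0.0005,0.01,0,0,0,0],[255,-0.0005,0.01,0,0,0,0],[255,-0.0005,0.01,-0.008,0,0,0],[255,0,0,-0.01,0,0,0],[255,0,0,-0.008,0,0,0],[255,0,0,0,0,0,0],[255,0,0,0,0,0,0],[255,0,0,0,0,0,0]]]'

```text
time: 8.82
ee_pos: [0.4146, -0.1783, 0.1242]
tcp_rot: [-0.001, -3.141, -0.0]
contact_force: [-0.0, 0.9, -2.0]
opening: 0.0351
grip_force: 30.0
```

```bash
python3 ov.py b2 .551 -.1775
```

```text
[ 0.55099252 -0.17838976  0.11485064]
```

View pics/b2.png

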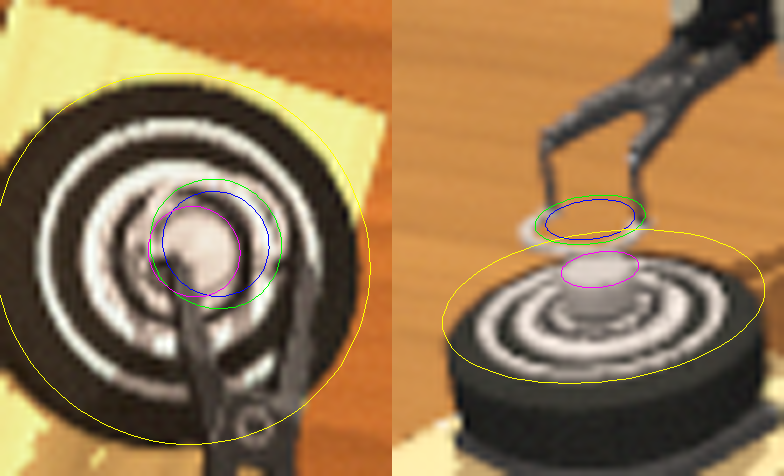

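In the scene panel the ring sits just above the axle end (ring about x 520–645, axle 560–637). In the top panel the disc lies inside the ring. For a sharper offset I'll fit the ring from picture a1, where it stands clear of the wheel.

Run:
```python
from h import *
from scipy.optimize import minimize
np.set_printoptions(precision=4,suppress=True)
X=np.array([.5527,-.2073,.1408]); a=cv2.imread("pics/a1.png").astype(float)
t=np.linspace(0,2*np.pi,180)
for c,sl,o,lim in(("scene",slice(392,784),(136,133),None),("top",slice(0,392),(387,190),None)):
    p=a[:,sl]; sat=p.max(2)-p.min(2); w=((sat<45)&(p.min(2)>130)).astype(float)
    valid=np.zeros_like(w)
    if c=="scene": valid[170:245,120:280]=1
    else: valid[120:205,170:300]=1
    def ann(q):
        out=np.zeros(w.shape,np.uint8)
        for r,col in((q[2]+.004,255),(q[2],0)):
            P=np.array([(proj(c,np.array([q[0]+r*np.cos(v),q[1]+r*np.sin(v),X[2]]))-o+.5)*5.6-.5 for v in t])
            cv2.fillPoly(out,[np.int32(np.round(P*16))],int(col),shift=4)
        # gap towards handles is not drawn: ignore rear part
        return out/255.
    def cost(q):
        pt=(proj(c,np.array([q[0]-.004,q[1],X[2]]))-o+.5)*5.6
        v=valid.copy()
        return (np.abs(cv2.GaussianBlur(ann(q),(0,0),2)-cv2.GaussianBlur(w,(0,0),2))*v).sum()/w[valid>0].sum()
    best=min((minimize(cost,[X[0]+dx,X[1],r],method="Nelder-Mead",options=dict(initial_simplex=np.array([X[0]+dx,X[1],r])+np.array([[0,0,0],[.005,0,0],[0,.005,0],[0,0,.002]]))) for dx in(-.004,0,.005) for r in(.017,.019)),key=lambda r:r.fun)
    print(c,best.x,best.fun,best.x-[*X[:2],.017]); ys,xs=np.nonzero(w*valid); print(xs.min(),xs.max(),ys.min(),ys.max(),w[valid>0].sum())
```

```text
scene [ 0.5597 -0.2048  0.019 ] 0.7361755820296315 [0.007  0.0025 0.002 ]
150 245 191 226 743.0
top [ 0.5529 -0.2075  0.0188] 0.7371226114569006 [ 0.0002 -0.0002  0.0018]
170 255 143 204 1175.0
```

Top view: the ring fits the prediction to 0.2 mm. The scene offset lies purely along the viewing ray, so the ring may be 2–4 mm lower than predicted. I'll descend gently and watch the forces.

Emit:
move_arm --motion '[[[255,0,0.001,0,0,0,0],[255,0,0,-0.004,0,0,0],[255,0,0,-0.004,0,0,0],[255,0,0,-0.003,0,0,0],[255,0,0,0,0,0,0],[255,0,0,0,0,0,0],[255,0,0,0,0,0,0]]]'

```text
time: 9.5
ee_pos: [0.4146, -0.1771, 0.1132]
tcp_rot: [-0.0, -3.141, -0.0]
contact_force: [0.5, 0.4, -1.4]
opening: 0.0347
grip_force: 30.0
```

Emit:
move_arm --motion '[[[255,0,0,-0.0015,0,0,0],[255,0,0,-0.0015,0,0,0],[255,0,0,0,0,0,0],[255,0,0,0,0,0,0]]]'

```text
time: 9.83
ee_pos: [0.4146, -0.1771, 0.1102]
tcp_rot: [-0.0, -3.141, -0.0]
contact_force: [-0.5, 0.6, -1.1]
opening: 0.0346
grip_force: 30.0
```

Emit:
move_arm --motion '[[[255,0,0,-0.0015,0,0,0],[255,0,0,-0.0015,0,0,0],[255,0,0,0,0,0,0],[255,0,0,0,0,0,0]]]'

```text
time: 10.17
ee_pos: [0.4145, -0.1771, 0.1071]
tcp_rot: [-0.0, -3.141, -0.0]
contact_force: [-0.1, 0.3, -1.3]
opening: 0.0348
grip_force: 30.0
```

Emit:
move_arm --motion '[[[255,0,0,-0.0015,0,0,0],[255,0,0,-0.0015,0,0,0],[255,0,0,0,0,0,0],[255,0,0,0,0,0,0]]]'

```text
time: 10.5
ee_pos: [0.4146, -0.1771, 0.1041]
tcp_rot: [-0.0, -3.141, -0.0]
contact_force: [-0.0, 0.0, -1.5]
opening: 0.0343
grip_force: 30.0
```

Emit:
move_arm --motion '[[[255,0,0,-0.0015,0,0,0],[255,0,0,-0.0015,0,0,0],[255,0,0,0,0,0,0],[255,0,0,0,0,0,0]]]'

```text
time: 10.83
ee_pos: [0.4145, -0.1771, 0.1011]
tcp_rot: [-0.0, -3.141, -0.0]
contact_force: [0.3, -0.4, -1.7]
opening: 0.0349
grip_force: 30.0
```

Emit:
move_arm --motion '[[[255,0,0,-0.0015,0,0,0],[255,0,0,-0.0015,0,0,0],[255,0,0,0,0,0,0],[255,0,0,0,0,0,0]]]'

```text
time: 11.17
ee_pos: [0.4145, -0.1771, 0.0981]
tcp_rot: [-0.0, -3.141, -0.0]
contact_force: [0.2, 0.4, -2.9]
opening: 0.0344
grip_force: 30.0
```

```bash
python3 ov.py b3 .551 -.1775
```

```text
[ 0.55094329 -0.17708683  0.08879394]
```

View pics/b3.png

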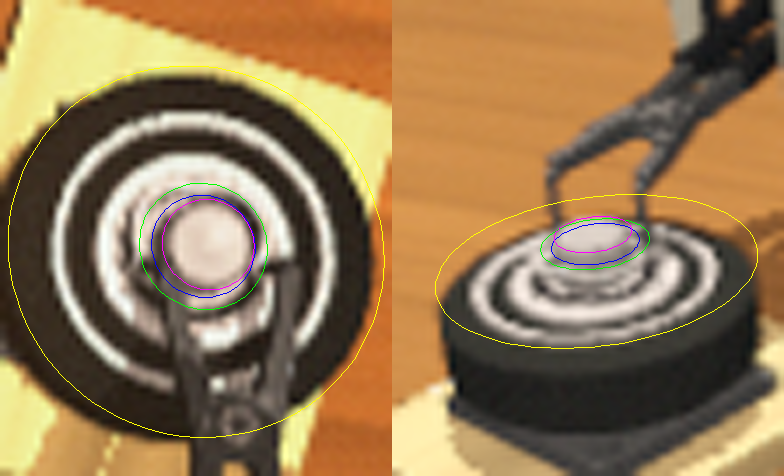

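The ring now encircles the axle: disc at (210,243) in the top panel, tips on either side, nothing touching. Continuing down.

Emit:
move_arm --motion '[[[255,0,0,-0.0015,0,0,0],[255,0,0,-0.0015,0,0,0],[255,0,0,0,0,0,0],[255,0,0,0,0,0,0]]]'

```text
time: 11.6
ee_pos: [0.4145, -0.177, 0.0951]
tcp_rot: [-0.0, -3.141, -0.0]
contact_force: [-0.1, -0.2, -1.9]
opening: 0.035
grip_force: 30.0
```

Emit:
move_arm --motion '[[[255,0,0,-0.001,0,0,0],[255,0,0,-0.001,0,0,0],[255,0,0,0,0,0,0],[255,0,0,0,0,0,0]]]'

```text
time: 11.93
ee_pos: [0.4146, -0.1771, 0.0932]
tcp_rot: [-0.0, -3.141, -0.0]
contact_force: [-0.6, 0.2, -1.5]
opening: 0.0347
grip_force: 30.0
```

Emit:
move_arm --motion '[[[255,0,0,-0.001,0,0,0],[255,0,0,0,0,0,0],[255,0,0,0,0,0,0]]]'

```text
time: 12.18
ee_pos: [0.4146, -0.1771, 0.0922]
tcp_rot: [-0.0, -3.142, -0.0]
contact_force: [0.2, -0.2, -2.0]
opening: 0.0349
grip_force: 30.0
```

Emit:
move_arm --motion '[[[255,0,0,-0.001,0,0,0],[255,0,0,0,0,0,0],[255,0,0,0,0,0,0]]]'

```text
time: 12.43
ee_pos: [0.4146, -0.1771, 0.0912]
tcp_rot: [-0.0, -3.141, -0.0]
contact_force: [-0.1, -0.1, -1.2]
opening: 0.0347
grip_force: 30.0
```

Emit:
move_arm --motion '[[[255,0,0,-0.001,0,0,0],[255,0,0,0,0,0,0],[255,0,0,0,0,0,0]]]'

```text
time: 12.68
ee_pos: [0.4146, -0.1771, 0.0902]
tcp_rot: [-0.0, -3.141, -0.0]
contact_force: [-0.1, -1.0, -1.2]
opening: 0.0348
grip_force: 30.0
```

Run:
```python
from h import *
F=[];T=[]
for i in range(6):
    vision.snapshot("top"); s=arm.get_state(); F.append(s["contact_force"]);T.append(s["torque"])
print(np.mean(F,0),np.std(F,0),np.mean(T,0),s["ee_pos"])
```

```text
[ 0.08234712  0.17556256 -1.8618131 ] [0.47288615 0.66828198 0.14597096] [0.02304249 0.09459093 0.01187855] [ 0.41467434 -0.17714629  0.09028681]
```

Emit:
move_arm --motion '[[[255,0,0,-0.001,0,0,0],[255,0,0,0,0,0,0],[255,0,0,0,0,0,0]]]'

```text
time: 13.23
ee_pos: [0.4146, -0.1771, 0.0892]
tcp_rot: [-0.0, -3.142, -0.0]
contact_force: [-0.6, 0.1, -1.4]
opening: 0.035
grip_force: 30.0
```

```bash
cat > f.py <<'E'
from h import *
F=[];T=[]
for i in range(6):
    vision.snapshot("top"); s=arm.get_state(); F.append(s["contact_force"]);T.append(s["torque"])
print(np.mean(F,0),np.mean(T,0),s["ee_pos"],s["tcp_rot"],s["time"])
E
python3 f.py
```

```text
[ 0.13817528  0.18619186 -1.87951955] [ 0.01135019  0.07120821 -0.01752179] [ 0.414648   -0.17713746  0.08925834] [-2.15786529e-04 -3.14156133e+00  4.63015102e-05] 13.5333
```

Emit:
move_arm --motion '[[[255,0,0,-0.001,0,0,0],[255,0,0,0,0,0,0],[255,0,0,0,0,0,0]]]'

```text
time: 13.78
ee_pos: [0.4148, -0.1772, 0.0883]
tcp_rot: [0.0, 3.141, -0.0]
contact_force: [0.9, -0.0, -1.9]
opening: 0.0347
grip_force: 30.0
```

```bash
python3 f.py
```

```text
[ 0.49742685 -0.07334038 -1.0946737 ] [ 0.01786981 -0.0724457   0.01479287] [ 0.41476528 -0.1771514   0.08834412] [ 1.76643046e-04  3.14137172e+00 -1.32736737e-04] 14.0833
```

Contact with the bearing face has just begun: about 1 N, with the predicted spot at 79.0 mm against the 79.25 mm expected at rest. The grip is still 30 N and the opening 35 mm, so I'm handing in.

```bash
python3 -c "
from plant import arm
print(arm.hand_in())"
```

```text
the job is handed in; nothing more can be done
None
```

I handed the job in at about 14 s with the pliers still squeezed at 30 N and the circlip spread around the groove, resting on the bearing face with about 1 N; the hand-in returned no verdict.

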